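# Go / no-go check of a bearing bush

## Task

Check the brass bush of the bearing pedestal with the larger of the two plug gauges in the wooden rack: slide its long go end through the bore until the gauge's nut is up against the bush, draw it out again, then offer the short no-go end squarely to the same bore with a light push, to show that it is refused, without forcing it. Lay the gauge gently back into the free pair of notches of the rack, and leave everything else where it is.

Things in the scene. Friction and masses are not known exactly. Their poses are not given: they have to be found in the camera images.
- gauge: The larger of two double-ended plug gauges, 0.36 kg, lying level in one pair of the rack's notches. x axis along the gauge, to the go end; origin on the axis, mid-handle. Hexagonal aluminium handle, 24 mm across flats, x = -42 to +42 mm, two flats upright in the rack: grip it across them from above. Then a dark round nut at each end, 28 mm diameter, 14 mm long, and beyond each nut a bright steel pin.
- gauge_go_tip (a point): End of the gauge's go pin, on the axis, x = +94 mm. The go pin is 18 mm in diameter and 38 mm long, longer and thinner than the no-go pin, with a 2 mm chamfer on its nose.
- gauge_go_root (a point): On the gauge's axis where the go pin meets its nut, x = +56 mm.
- gauge_nogo_face (a point): Centre of the flat end of the gauge's no-go pin, x = -72 mm. The no-go pin is 23 mm in diameter, only 16 mm long (from its nut at x = -56 mm), and does not fit the bore.
- pedestal: Teal cast bearing pedestal with a brass bush, bolted to a steel plate 110 (x) x 170 (y) x 15 mm, fixed. Origin at the middle of the plate's underside, z up, x parallel to the bore. Foot 40 mm (x) by 127 mm (y), 29 mm high with bolt heads to 40 mm; round boss 52 mm in diameter about the bore, with a grease nipple on top reaching 122 mm above the bench.
- bore_centre (a point): Middle of the bush's bore, on its axis, 85 mm above the bench; the point's x axis is the bore's axis, level. The bore is 20 mm in diameter, 36 mm long, open at both ends; either side may be used.
- bore_mouth_a (a point): Centre of the bush's end face on the -x side of the pedestal (18 mm from the bore's middle).
- bore_mouth_b (a point): Centre of the bush's end face on the +x side of the pedestal (18 mm from the bore's middle).
- rack: Beech gauge rack, fixed: base 104 (x) x 176 (y) x 10 mm, origin at the middle of its underside; two notched boards 8 mm thick, 44 mm high, across it at x = -32 and +32 mm (56 mm clear between them). The gauges lie along the rack's x axis, handles in the 120-degree notches, nuts outside the boards with about 6 mm of play each way along the axis.
- rack_slot_a (a point): Where the middle of a handle lies in the first pair of notches: rack y = +42 mm, 50 mm above the bench; x axis along the notches.
- rack_slot_b (a point): The same for the second pair of notches, rack y = -42 mm; one slot holds the larger gauge at the start, the other the smaller.
- small_gauge: The smaller plug gauge, of another size: same handle and nuts, but a go pin of 10 mm and a no-go pin of 12.5 mm diameter. It lies in the other notches and stays there.
- spare_bush_1: Loose spare brass bush, a tube 30 mm in diameter, 36 mm high, standing on the bench. Leave alone.
- spare_bush_2: A second spare brass bush like the first. Leave alone.
- oil_bottle: White plastic bottle, 48 mm diameter, 130 mm high. Leave alone.
- spanner: Steel spanner, 170 mm long, lying flat. Leave alone.
- brush: Bench brush, 190 mm long, lying. Leave alone.
- caliper: Caliper, 210 mm long, lying flat. Leave alone.
- dial_stand: Dial indicator on a magnetic-base stand, 220 mm high. Leave alone.
There are look-alikes about, which are no part of the job. What is shaped like the pedestal but blue or red is not meant.

How it is judged:
By the outcome, as a careful person would: the job done as asked, in the order asked, and still so for the second after the job is handed in, with the robot touching nothing.
It also fails if it takes over 62 s, if anything falls off the work surface, if the arm or the gripper's body presses on something with over 40 N, if the wrist force passes 120 N, or if a joint passes its speed limit or range.

## Robot

A 6-joint arm with a two-finger parallel gripper is mounted at the origin on the work surface. World frame = base frame: x ahead of the robot, y to its left, z up, the work surface at z = 0. Lengths are in m, angles in rad, forces in N, time in s.
With the tool pointing down it reaches from about 0.35 to 0.875 m from the base axis. Payload 4.2 kg.
Tool frame: the origin (TCP) lies at the very end of the fingers, on their centre line; the grasp point (between the pads) lies 19 mm behind it; z points along the fingers, x is the direction in which the jaws open and shut, and the axes are right-handed (so a half turn about z gives the same grasp; the last joint's range is limited). The gripper opens to 85 mm and grips with 20 to 120 N. Pads are 22 mm wide; open, the fingers measure 114 mm over their backs; the gripper's body (76 mm by 85 mm) begins 54 mm behind the grasp point. The pads swing forward as they close: fully open they stand 13 mm farther back than shut.
Start: joints at [-0.866, 0.385, 0.008, 0, -1.194, -0.259], TCP at [0.269, -0.564, 0.231] pointing down, gripper open.
Joint ranges: [-3.14, 3.14], [-1.21, 2.06], [-1.07, 1.41], [-3.16, 2.05], [-2.99, -0.16], [-3.1, 3.1]. Speed limits (rad/s): [2.79, 2.79, 3.14, 3.14, 3.14, 3.14].

## Interface

Orientations are given as a rotation vector (axis times angle).
In Python, from bench import ctrl gives the robot as it stands.
- The arm moves only by the tool step_arm, never from a script. Its argument "motion" is a list of rows, each a list of 5 numbers: the shift along the world's x, y, z in cm, then the turn about the world's z in rad, then the opening, from 0 (shut) to 1 (fully open). A call has 1 to 12 rows; each row shifts and turns the commanded pose from where the row before left it; what a row does not reach is not made up. A row lasts 1/8 s, in which the tool goes at most 62.5 mm and 10.7 degrees, less where a joint would pass 70% of its speed; a pose out of reach is approached as far as the arm can. A call with a gripper value outside its range is refused whole. The fingers move at their own pace and stop on an object; the grip force is fixed at half the most. Time passes only in rows, so rows that do not move let the fingers close. It gives the time, the measured TCP pose, the force and the opening at its end, in the units of the state.
- ctrl.observe(): the state, without advancing time (a new reading comes with each control period).
- ctrl.grab_frame(name): name is "scene" or "side" or "wrist"; returns a dict with "color" (400x640x3 uint8, red, green, blue), "z_map" (400x640 float32, m along the optical axis (not along the pixel's ray), 0 where there is no reading), "mtx" (3x3 intrinsics, pixels), "k1" (the pictures are not rectified: a ray, as slopes to the right and down, at radius r is drawn at 1 + k1 r^2 times it, then the intrinsics apply), "eye" and "rotation" of the camera in the world. Camera axes: x right, y down, z forward; pixel columns grow to the right and rows downward; lengths in m; the calibration is good to about 2 mm. A picture is of the moment at which its call begins.
- ctrl.close_job(): hands the job in, once; it reports no verdict.
The state is a dict: "clock": time; "qpos": joint angles; "joint_velocities": joint speeds; "tau": joint torques, N m; "ee_pos": TCP position; "tcp_rot": TCP orientation; "contact_force": force on the tool from outside, world axes, zero at the start; "torque": the same for the moment, N m; "width": opening from 0.0 (shut) to 1.0 (fully open).
Only numpy, scipy, OpenCV 4.12 (cv2) and the standard library are available. Lean on these libraries where they do the work, as an engineer would, in place of code of your own. Each camera call takes 0.05 s, during which the arm holds its last target. There are 200 camera calls.

## Working session

There is one attempt and no reset: what is moved stays moved. The work goes in short steps, Python scripts to look and compute and a tool call to move; the robot and the scene stay as the last step left them, time stands still between calls to the robot, and variables do not carry over. Pictures are saved under pics/ and viewed, about 8 in all and at most 12, crops included, and the job is handed in when it is done.

Besides the shell and the picture viewer there is one more tool, called after "Call:" by a JSON object that holds its "method" and its "body", one argument or row to a line. step_arm: Moves the arm, as the interface text tells. Its arguments: {"type":"object","properties":{"motion":{"type":"array","items":{"type":"array","items":{"type":"number"}}}},"required":["motion"]}

```bash
mkdir -p pics; cat > h.py <<'E'
import numpy as np, cv2, pickle
from bench import ctrl
def grab(n,save=None):
    f=ctrl.grab_frame(n)
    if save:
        cv2.imwrite(f'pics/{save}.png',f['color'][:,:,::-1]); pickle.dump(dict(f),open(f'pics/{save}.pkl','wb'))
    return f
def load(s): return pickle.load(open(f'pics/{s}.pkl','rb'))
def ray(f,u,v):
    M=f['mtx']; d=np.array([(u-M[0,2])/M[0,0],(v-M[1,2])/M[1,1]]); s=d.copy()
    for _ in range(20): s=d/(1+f['k1']*(s@s))
    return np.asarray(f['rotation'])@np.array([s[0],s[1],1.])
def at(f,u,v):   # depth point
    p=f['z_map'][int(v)-1:int(v)+2,int(u)-1:int(u)+2]; p=p[p>0]
    return np.asarray(f['eye'])+ray(f,u,v)*np.median(p) if p.size else None
def onz(f,u,v,z):
    r=ray(f,u,v); e=np.asarray(f['eye']); return e+r*(z-e[2])/r[2]
def cloud(f):
    z=f['z_map']; H,W=z.shape; M=f['mtx']; k=f['k1']
    u,v=np.meshgrid(np.arange(W),np.arange(H)); d=np.stack([(u-M[0,2])/M[0,0],(v-M[1,2])/M[1,1]],-1); s=d.copy()
    for _ in range(20): s=d/(1+k*(s**2).sum(-1,keepdims=True))
    P=np.concatenate([s*z[...,None],z[...,None]],-1)@np.asarray(f['rotation']).T+np.asarray(f['eye'])
    P[z<=0]=np.nan; return P
def crop(s,u0,v0,u1,v1,k,name):
    im=cv2.imread(f'pics/{s}.png')[v0:v1,u0:u1]; cv2.imwrite(f'pics/{name}.png',cv2.resize(im,None,fx=k,fy=k,interpolation=cv2.INTER_CUBIC))
E
python3 -c "
from h import *
a=grab('scene','s0');b=grab('side','d0')
for f in(a,b):print(f['eye'],f['rotation'],f['mtx'],f['k1'])
print(ctrl.observe())
cv2.imwrite('pics/v1.png',np.vstack([cv2.imread('pics/s0.png')]))
"
```

```text
[ 1.3350927  -0.3259924   0.93363137] [-2.04093926 -1.20724593  0.5192546 ] [[425.53310154   0.         316.8224563 ]
 [  0.         425.53310154 202.94884317]
 [  0.           0.           1.        ]] -0.044462546952818795
[-0.27572817 -1.15013865  0.92039092] [-2.02304175  0.55224426 -0.35536084] [[483.39271205   0.         321.04475409]
 [  0.         483.39271205 190.39352835]
 [  0.           0.           1.        ]] -0.11634090907548517
{'clock': 0.1, 'qpos': array([-8.66411880e-01,  3.85462951e-01,  6.70617670e-03, -4.09154923e-04,
       -1.19400069e+00, -2.58607971e-01]), 'joint_velocities': array([-0.00158564, -0.00209464,  0.0028114 ,  0.0029974 , -0.00084479,
       -0.00053139]), 'tau': array([-3.41250907e-04, -3.93320131e+01,  1.88929313e+01,  4.19798702e+00,
       -2.58857704e-03,  3.15663314e-06]), 'ee_pos': array([ 0.26924724, -0.56342755,  0.23032286]), 'tcp_rot': array([-1.67470909e+00, -2.65592022e+00, -1.49101384e-03]), 'contact_force': array([-0.03536169,  0.14416807, -0.10863156]), 'torque': array([ 0.02318018, -0.02528953,  0.01834741]), 'width': 0.9998662348904462}
```

View pics/s0.png

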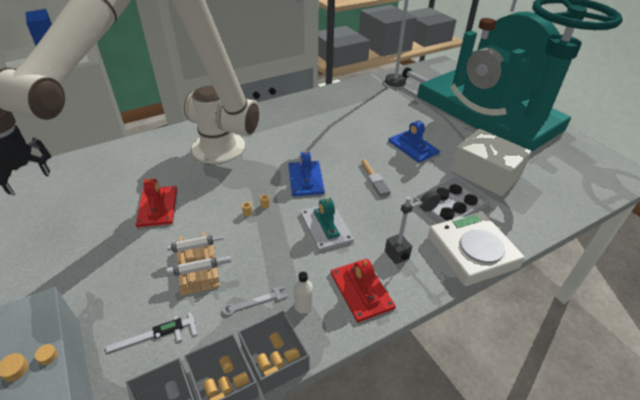

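View pics/d0.png

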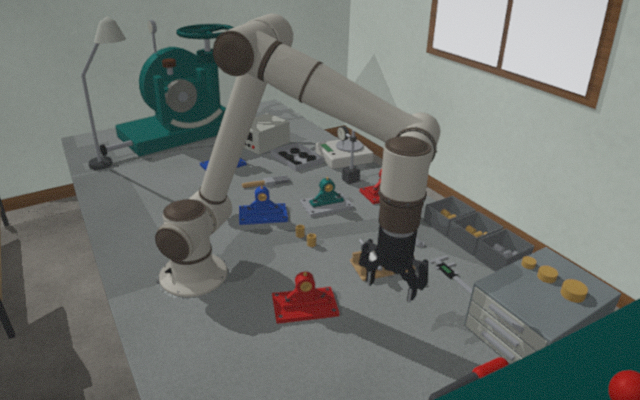

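The scene view shows the teal pedestal on its steel plate at (326,222). Look-alikes are red at (157,203) and (362,285), and blue at (307,177) and (414,140). The rack is at (197,262), with gauges at about (195,243) and (198,267). I'll enlarge both before reaching.

```bash
sed -i "s/np.asarray(f\['rotation'\])/Rm(f)/g" h.py; cat >> h.py <<'E'
from scipy.spatial.transform import Rotation as Ro
def Rm(f): return Ro.from_rotvec(f['rotation']).as_matrix()
E
python3 -c "
from h import *
im=cv2.imread('pics/s0.png')
a=cv2.resize(im[225:300,150:245],(760,600),interpolation=cv2.INTER_CUBIC)
cv2.imwrite('pics/c1.png',a)
f=load('s0');P=cloud(f)
for n,q in dict(rackA=(195,243),rackB=(198,267),ped=(326,222),bossnip=(326,202),bush1=(247,209),bush2=(265,201),bottle=(303,290),dial=(399,248),spanner=(255,301),redped=(362,285),blueped=(307,177)).items(): print(n,at(f,*q).round(3))
"
```

```text
rackA [ 0.489 -0.23   0.06 ]
rackB [ 0.572 -0.248  0.058]
ped [0.579 0.135 0.048]
bossnip [0.563 0.142 0.112]
bush1 [ 0.397 -0.042  0.029]
bush2 [0.391 0.021 0.03 ]
bottle [ 0.79  -0.051  0.092]
dial [0.77  0.256 0.057]
spanner [ 0.707 -0.149  0.008]
redped [0.826 0.097 0.059]
blueped [0.366 0.185 0.047]
```

View pics/c1.png

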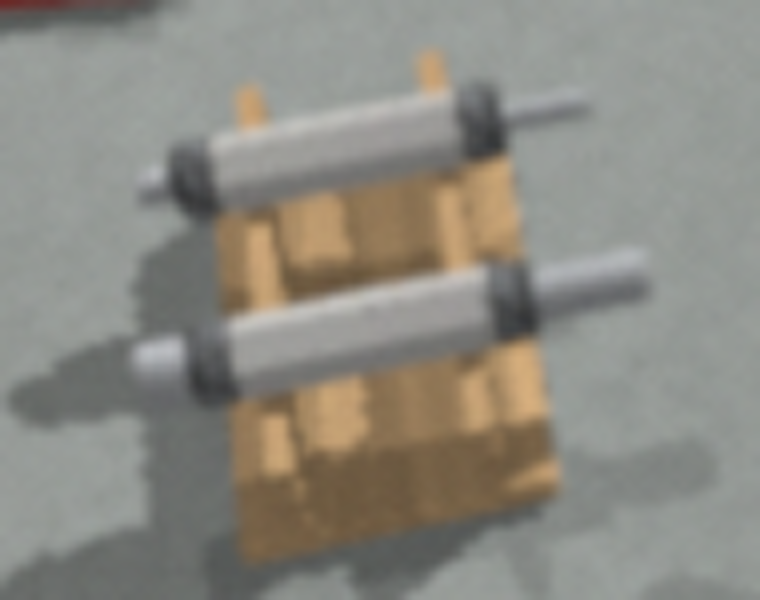

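The upper gauge has thin pins, so it is the small one. The lower gauge, from its no-go face at crop (135,362) to its go tip at (645,272), has thick pins and is the larger. Its go end points right, roughly +y. Next I'll estimate both axes.

```bash
cat > m.py <<'E'
from h import *
f=load('s0');P=cloud(f)
go=onz(f,230.6,259,.053);ng=onz(f,166.9,270.2,.053)
d=go-ng;print('gauge',go.round(3),ng.round(3),np.linalg.norm(d[:2]),'yaw',np.arctan2(d[1],d[0]), 'origin',(ng+d*72/166).round(4))
for s in('s0','d0'):
    f=load(s);P=cloud(f);hsv=cv2.cvtColor(f['color'],cv2.COLOR_RGB2HSV)
    near=np.hypot(P[...,0]-.57,P[...,1]-.14)<.12
    teal=near&(hsv[...,0]>75)&(hsv[...,0]<98)&(hsv[...,1]>90)&(P[...,2]>.02)
    q=P[teal];print(s,'teal',len(q),q.mean(0).round(4),cv2.minAreaRect(q[:,:2].astype(np.float32)))
    pl=near&(P[...,2]>.009)&(P[...,2]<.022)
    print('plate',cv2.minAreaRect(P[pl][:,:2].astype(np.float32)),pl.sum())
    v,u=np.where(near&(P[...,2]>.009));print(u.min(),u.max(),v.min(),v.max())
o=ctrl.observe();R=Ro.from_rotvec(o['tcp_rot']).as_matrix();print('toolx yaw',np.arctan2(R[1,0],R[0,0]))
w=grab('wrist','w0');print(R.T@(np.asarray(w['eye'])-o['ee_pos']),R.T@Rm(w),w['mtx'])
a=cv2.resize(cv2.imread('pics/s0.png')[190:255,290:360],(560,520),interpolation=3)
cv2.imwrite('pics/c2.png',a)
E
python3 m.py
```

```text
gauge [ 0.583 -0.162  0.053] [ 0.54  -0.323  0.053] 0.16630113690771003 yaw 1.3072051001645957 origin [ 0.5585 -0.2534  0.053 ]
s0 teal 452 [0.5786 0.1381 0.0624] ((0.5637398958206177, 0.14333747327327728), (0.03664742410182953, 0.11669612675905228), 82.59302520751953)
plate ((0.5590313076972961, 0.1456620991230011), (0.11200682818889618, 0.17318792641162872), 80.44110107421875) 967
300 353 197 249
d0 teal 366 [0.5478 0.1383 0.0534] ((0.5561091899871826, 0.14458602666854858), (0.050537120550870895, 0.12125340104103088), 83.33567810058594)
plate ((0.5583860278129578, 0.14373520016670227), (0.12014135718345642, 0.17187456786632538), 81.08472442626953) 478
301 353 177 215
toolx yaw 2.0164217499724986
[-0.00053593 -0.0742049  -0.14263372] [[ 9.99998969e-01 -1.37391748e-03  4.18743315e-04]
 [ 1.19449261e-03  9.57407303e-01  2.88738339e-01]
 [-7.97610559e-04 -2.88737541e-01  9.57407957e-01]] [[281.52768232   0.         315.49114136]
 [  0.         281.52768232 198.28408834]
 [  0.           0.           1.        ]]
```

View pics/c2.png

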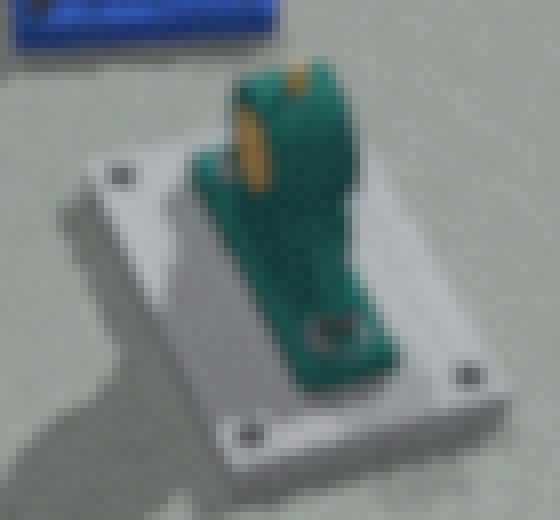

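The bore axis has a yaw of about 1.40–1.44 rad, centred at about (0.559, 0.144), and its mouths face ±y. I plan to insert the go end from the -y side, then carry the gauge over the pedestal and offer the no-go end from the +y side. That way the gauge never has to turn round. First I'll hover over the gauge and look from close by.

Call:
{"method": "step_arm", "body": {
  "motion": [
    [2.9,3.1,0,0.086,1],
    [2.9,3.1,0,0.086,1],
    [2.9,3.1,0,0.086,1],
    [2.9,3.1,0,0.086,1],
    [2.9,3.1,-0.5,0.086,1],
    [2.9,3.1,-1,0.086,1],
    [2.9,3.1,-1.5,0.086,1],
    [2.9,3.1,-2,0.086,1],
    [2.9,3.1,-1,0.086,1],
    [2.9,3.1,-1,0.086,1],
    [0,0,0,0,1],
    [0,0,0,0,1]
  ]
}}

```text
clock: 1.65
ee_pos: [0.5592, -0.2539, 0.1611]
tcp_rot: [-0.415, -3.113, 0.0]
contact_force: [0.7, -0.6, -0.4]
width: 0.997
```

```bash
python3 -c "
from h import *
w=grab('wrist','w1')"
```

```text
(no output)
```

View pics/w1.png

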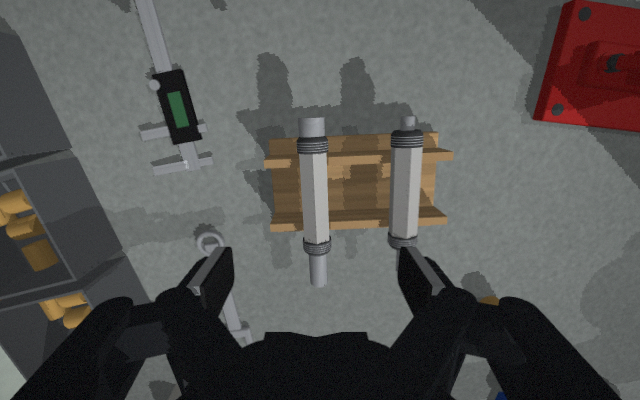

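The picture shows the larger gauge, with its no-go face at (312,118) at the top, its go tip at (318,286), and nuts at (312,145) and (317,245). The small gauge is at (405,190).

```bash
python3 -c "
from h import *
f=load('w1')
q={k:onz(f,*p,.05) for k,p in dict(ng=(312.5,119),n1=(312.5,144),h1=(314,162),h2=(316,225),n2=(317,245),go=(318,286)).items()}
for k in q: print(k,q[k].round(4))
d=q['n2']-q['n1'];print('yaw nuts',np.arctan2(d[1],d[0]));d=q['go']-q['ng'];print('yaw',np.arctan2(d[1],d[0]),np.linalg.norm(d), 'mid nuts',(q['n1']+q['n2'])/2, 'mid', q['ng']+d*72/166)
P=cloud(f)
g=f['color'].astype(int); v,u=np.mgrid[160:235,295:335]; p=P[160:235,295:335].reshape(-1,3); p=p[p[:,2]>.052]
c=p.mean(0);print('handle cloud',c,len(p)); uu,s,vt=np.linalg.svd((p-c)[:,:2]);print(np.arctan2(vt[0,1],vt[0,0]))
o=ctrl.observe();R=Ro.from_rotvec(o['tcp_rot']).as_matrix();print('toolx yaw',np.arctan2(R[1,0],R[0,0]),o['ee_pos'])
"
```

```text
ng [ 0.543  -0.3218  0.05  ]
n1 [ 0.5487 -0.3011  0.05  ]
h1 [ 0.5517 -0.2852  0.05  ]
h2 [ 0.5661 -0.2254  0.05  ]
n2 [ 0.5708 -0.2046  0.05  ]
go [ 0.5821 -0.1588  0.05  ]
yaw nuts 1.3463712128095062
yaw 1.3354570503796748 0.16762183532066566 mid nuts [ 0.5597511  -0.25280893  0.05      ] mid [ 0.55996255 -0.25110291  0.05      ]
handle cloud [ 0.55928776 -0.25617585  0.0605353 ] 1962
1.3551633082692
toolx yaw 2.8755679087021107 [ 0.55900247 -0.25439657  0.16142233]
```

Call:
{"method": "step_arm", "body": {
  "motion": [
    [0.1,0.1,-3,0.035,0.7],
    [0,0,-4,0,0.7],
    [0,0,-3,0,0.7],
    [0,0,-2,0,0.7],
    [0,0,-1,0,0.7],
    [0,0,0,0,0.7],
    [0,0,0,0,0.7]
  ]
}}

```text
clock: 2.58
ee_pos: [0.5612, -0.2534, 0.0325]
tcp_rot: [0.361, 3.119, -0.001]
contact_force: [1.3, -0.2, 0.0]
width: 0.701
```

```bash
python3 -c "
from h import *
w=grab('wrist','w2');print(ctrl.observe()['width'])"
```

```text
0.7014928917181752
```

View pics/w2.png

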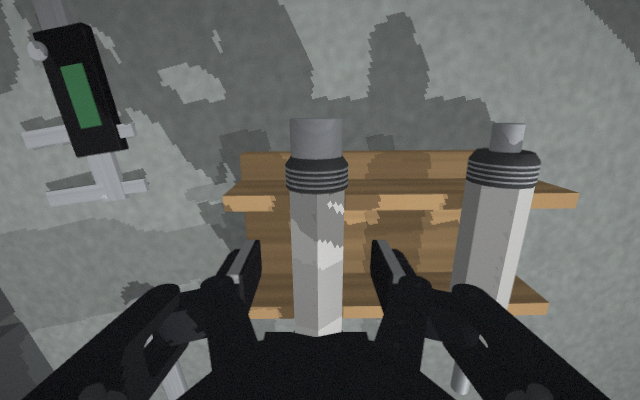

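The handle, centred at column 317, lies midway between the pads (columns 250 and 382) and between the two boards. Closing now.

Call:
{"method": "step_arm", "body": {
  "motion": [
    [0,0,-0.1,0,0.7],
    [0,0,0,0,0.2],
    [0,0,0,0,0],
    [0,0,0,0,0],
    [0,0,0,0,0],
    [0,0,0,0,0],
    [0,0,0,0,0]
  ]
}}

```text
clock: 3.5
ee_pos: [0.5605, -0.2528, 0.0307]
tcp_rot: [-0.36, -3.121, 0.0]
contact_force: [-1.9, 1.8, 5.0]
width: 0.269
```

The gauge is gripped at a width of about 23 mm. I'll lift it and carry it to a look-out beside the pedestal.

Call:
{"method": "step_arm", "body": {
  "motion": [
    [0,0,1,0,0],
    [0,0,3,0,0],
    [0,0,4,0,0],
    [0,0,4,0,0],
    [0,0,3,0,0],
    [-0.8,3,0,0.02,0],
    [-1.2,6,0,0.02,0],
    [-1.2,6,0,0.02,0],
    [-1.2,6,0,0.02,0],
    [-1.2,6,0,0,0],
    [-0.9,6,0,0,0],
    [0,4,0,0,0]
  ]
}}

```text
clock: 5.0
ee_pos: [0.494, 0.1192, 0.1798]
tcp_rot: [-0.233, -3.132, -0.0]
contact_force: [1.2, -0.1, -4.3]
width: 0.268
```

Call:
{"method": "step_arm", "body": {
  "motion": [
    [0,3.5,0,0,0],
    [0,2.2,0,0,0],
    [0,0,0,0,0],
    [0,0,0,0,0],
    [0,0,0,0,0]
  ]
}}

```text
clock: 5.62
ee_pos: [0.4954, 0.1731, 0.1802]
tcp_rot: [-0.238, -3.132, 0.001]
contact_force: [0.4, -1.4, -3.9]
width: 0.269
```

```bash
python3 -c "
from h import *
w=grab('wrist','w3');o=ctrl.observe();print(o['width'],o['contact_force'],o['ee_pos'])"
```

```text
0.26782792616656126 [-0.43639604 -0.80045385 -4.04273508] [0.49546942 0.17315248 0.18026181]
```

View pics/w3.png

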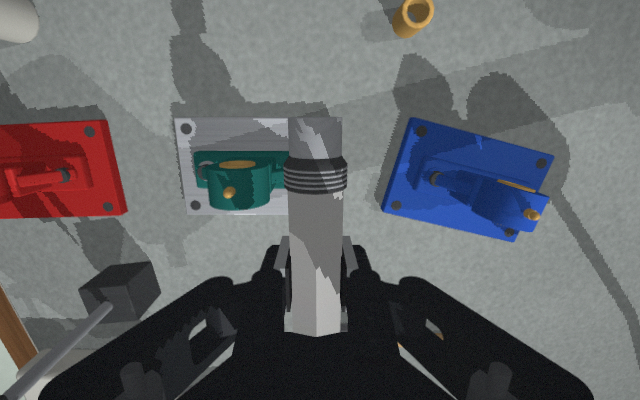

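The teal pedestal is at the left. Its plate corners are at (175,118) and (187,214), the brass -y face is at (238,164), and the nipple is at (229,192). The gauge in hand is centred at column 316. I'll fit the boss cylinder to the depth map.

```bash
cat > fit.py <<'E'
from h import *
from scipy.optimize import least_squares
f=load('w3');P=cloud(f);hsv=cv2.cvtColor(f['color'],cv2.COLOR_RGB2HSV)
m=np.zeros(P.shape[:2],bool);m[150:215,195:284]=1
m&=(hsv[...,0]>75)&(hsv[...,0]<98)&(hsv[...,1]>90)&(P[...,2]>.09)&(P[...,2]<.118)
q=P[m];print(len(q),q.min(0),q.max(0))
def res(p,free=True):
    d=np.array([np.cos(p[1]),np.sin(p[1])]);n=np.array([-d[1],d[0]])
    lat=(q[:,:2]-[.559,.144])@n-p[0]; return np.hypot(lat,q[:,2]-p[2])-.026
s=least_squares(res,[0,1.42,.085],loss='soft_l1',f_scale=.001);print(s.x,np.std(s.fun))
d=np.array([np.cos(s.x[1]),np.sin(s.x[1])]);n=np.array([-d[1],d[0]]);print('axis pt',np.array([.559,.144])+n*s.x[0])
a=((q[:,:2]-[.559,.144])@d);print('axial range',np.percentile(a,[1,99]))
pl=[onz(f,u,v,.015) for u,v in((175,118),(187,214),(282,117.5))];print('plate',np.round(pl,4));e=pl[1]-pl[0];print('side yaw',np.arctan2(e[1],e[0]));e=pl[0]-pl[2];print('front yaw+90',np.arctan2(e[1],e[0])+np.pi/2)
# plate from depth
k=(P[...,2]>.008)&(P[...,2]<.022)&(hsv[...,1]<60);k[:,:165]=0;k[:,350:]=0;k[:105]=0;k[225:]=0
print(cv2.minAreaRect(P[k][:,:2].astype(np.float32)))
h=m*0;hh=(hsv[...,0]>12)&(hsv[...,0]<30)&(hsv[...,1]>100)&(P[...,2]>.1);hh[:,:215]=0;hh[:,245:]=0;hh[:180]=0;hh[205:]=0
print('nipple',P[hh].mean(0),hh.sum()); print('nip px',onz(f,229,192,.118))
# held handle: lateral offset from tool
o=ctrl.observe();R=Ro.from_rotvec(o['tcp_rot']).as_matrix();print('tool y yaw',np.arctan2(R[1,1],R[0,1]))
for u,v in((315.5,170),(316.5,300)):
    w=onz(f,u,v,.2);print('in tool',(R.T@(w-o['ee_pos'])).round(4))
E
python3 fit.py
```

```text
2273 [0.53136968 0.12720616 0.09002835] [0.58140364 0.165652   0.11283342]
[6.28890968e-04 1.41265536e+00 8.48876816e-02] 0.0014720668324497018
axis pt [0.55837896 0.14409904]
axial range [-0.01337795  0.01763559]
plate [[0.6316 0.0809 0.015 ]
 [0.6491 0.1876 0.015 ]
 [0.5192 0.0983 0.015 ]]
side yaw 1.4076620464632834
front yaw+90 1.4174336229596438
((0.5820505023002625, 0.14336419105529785), (0.10980334877967834, 0.1226104125380516), 80.98421478271484)
nipple [0.55730492 0.14581825 0.11811742] 103
nip px [0.55711973 0.14591166 0.118     ]
tool y yaw 1.4192954448834572
in tool [ 0.0004 -0.0504 -0.0197]
in tool [ 0.0008  0.0173 -0.0197]
```

Call:
{"method": "step_arm", "body": {
  "motion": [
    [0.3,-3,0,-0.007,0],
    [0.5,-5,0,0,0],
    [1,-4.4,0,0,0],
    [1.3,-2,0,0,0],
    [1.2,-1,0,0,0],
    [0,0,-3,0,0],
    [0,0,-4,0,0],
    [0,0,-3,0,0],
    [0,0,-1.5,0,0],
    [0,0,0,0,0],
    [0,0,0,0,0]
  ]
}}

```text
clock: 7.05
ee_pos: [0.5398, 0.0205, 0.0666]
tcp_rot: [0.245, 3.129, 0.001]
contact_force: [0.3, 0.7, -3.6]
width: 0.27
```

```bash
python3 -c "
from h import *
s=grab('scene','s4');w=grab('side','d4');o=ctrl.observe();print(o['width'],o['contact_force'],o['ee_pos'],o['tcp_rot'])
a=cv2.resize(cv2.imread('pics/s4.png')[180:260,260:360],(800,640),interpolation=3)[:560]
b=cv2.resize(cv2.imread('pics/d4.png')[160:240,280:380],(700,560),interpolation=3)
cv2.imwrite('pics/v4.png',cv2.resize(np.hstack([a,b]),(800,300),interpolation=3))"
```

```text
0.2679393479757456 [ 2.91744116e-03  2.47679282e-01 -3.70392717e+00] [0.53957188 0.02047424 0.06674073] [2.45622500e-01 3.12904960e+00 1.62565346e-03]
```

View pics/v4.png

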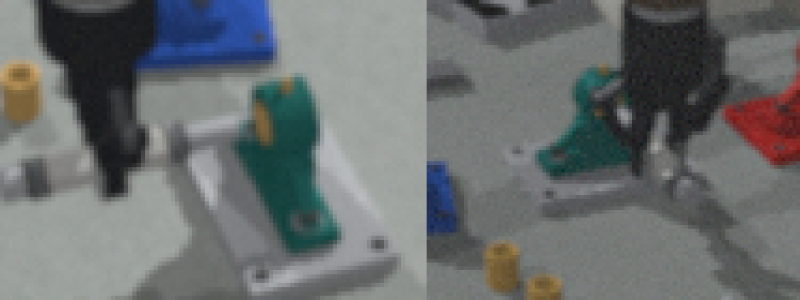

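The go pin points at the brass bush, with its tip about 13 mm short of the mouth. I'll trim the position and advance, watching the force.

Call:
{"method": "step_arm", "body": {
  "motion": [
    [-0.03,0,-0.1,0,0],
    [0.08,0.49,0,0,0],
    [0.08,0.49,0,0,0],
    [0.05,0.3,0,0,0],
    [0.05,0.3,0,0,0],
    [0.05,0.3,0,0,0],
    [0,0,0,0,0]
  ]
}}

```text
clock: 8.02
ee_pos: [0.5413, 0.0389, 0.0643]
tcp_rot: [-0.246, -3.132, 0.0]
contact_force: [0.3, -1.4, -3.5]
width: 0.271
```

Call:
{"method": "step_arm", "body": {
  "motion": [
    [0.08,0.49,0,0,0],
    [0.08,0.49,0,0,0],
    [0.08,0.49,0,0,0],
    [0.08,0.49,0,0,0],
    [0.06,0.39,0,0,0],
    [0,0,0,0,0]
  ]
}}

```text
clock: 8.78
ee_pos: [0.5456, 0.0632, 0.0645]
tcp_rot: [0.245, 3.131, 0.002]
contact_force: [1.0, 1.6, -2.6]
width: 0.272
```

Call:
{"method": "step_arm", "body": {
  "motion": [
    [0.03,0.2,0,0,0],
    [0.03,0.2,0,0,0],
    [0.02,0.1,0,0,0],
    [0.02,0.1,0,0,0],
    [0,0,0,0,0]
  ]
}}

```text
clock: 9.4
ee_pos: [0.5463, 0.0684, 0.0644]
tcp_rot: [0.246, 3.132, 0.0]
contact_force: [2.0, -1.9, -1.1]
width: 0.272
```

Call:
{"method": "step_arm", "body": {
  "motion": [
    [0.02,0.1,0.05,0,0],
    [0.02,0.1,0,0,0],
    [0,0,0,0,0]
  ]
}}

```text
clock: 9.78
ee_pos: [0.5465, 0.0706, 0.0647]
tcp_rot: [-0.246, -3.132, -0.0]
contact_force: [1.1, -1.5, -2.7]
width: 0.268
```

```bash
cat > st.py <<'E'
from h import *
o=ctrl.observe();print(o['clock'],o['ee_pos'].round(4),o['contact_force'].round(1),o['torque'].round(2),o['tcp_rot'].round(3))
p=o['ee_pos'];C=np.array([.559,.1441]);d=np.array([.158,.9874]);n=np.array([-d[1],d[0]])
print('axial',((p[:2]-C)@d).round(4),'lat',((p[:2]-C)@n).round(4))
E
python3 st.py
```

```text
9.775 [0.5465 0.0706 0.0647] [ 1.1 -1.5 -2.7] [-0.34 -0.48 -0.21] [-0.246 -3.132 -0.   ]
axial -0.0746 lat 0.0007
```

Call:
{"method": "step_arm", "body": {
  "motion": [
    [0.02,0.1,0,0,0],
    [0.02,0.1,0,0,0],
    [0,0,0,0,0]
  ]
}}

```text
clock: 10.15
ee_pos: [0.5468, 0.0726, 0.0647]
tcp_rot: [-0.246, -3.132, -0.0]
contact_force: [2.0, -1.4, -3.8]
width: 0.268
```

Call:
{"method": "step_arm", "body": {
  "motion": [
    [0.02,0.1,0,0,0],
    [0,0,0,0,0]
  ]
}}

```text
clock: 10.4
ee_pos: [0.547, 0.0735, 0.0647]
tcp_rot: [-0.246, -3.132, -0.0]
contact_force: [0.9, -2.0, -1.7]
width: 0.268
```

Call:
{"method": "step_arm", "body": {
  "motion": [
    [0.02,0.1,0,0,0],
    [0,0,0,0,0]
  ]
}}

```text
clock: 10.65
ee_pos: [0.5472, 0.0745, 0.0647]
tcp_rot: [-0.246, -3.132, -0.0]
contact_force: [1.4, -0.4, -2.9]
width: 0.27
```

Call:
{"method": "step_arm", "body": {
  "motion": [
    [0.02,0.1,0,0,0],
    [0,0,0,0,0]
  ]
}}

```text
clock: 10.9
ee_pos: [0.5472, 0.0748, 0.0648]
tcp_rot: [-0.247, -3.131, 0.002]
contact_force: [1.0, -5.0, -2.3]
width: 0.271
```

```bash
python3 st.py; python3 -c "
from h import *
s=grab('scene','s5')
cv2.imwrite('pics/v5.png',cv2.resize(cv2.imread('pics/s5.png')[180:255,270:350],(800,600)[:2] if 0 else (640,600),interpolation=3))"
```

```text
10.9 [0.5472 0.0748 0.0648] [ 1.  -5.  -2.3] [-1.18 -0.39 -0.23] [-2.470e-01 -3.131e+00  2.000e-03]
axial -0.0703 lat 0.0007
```

View pics/v5.png

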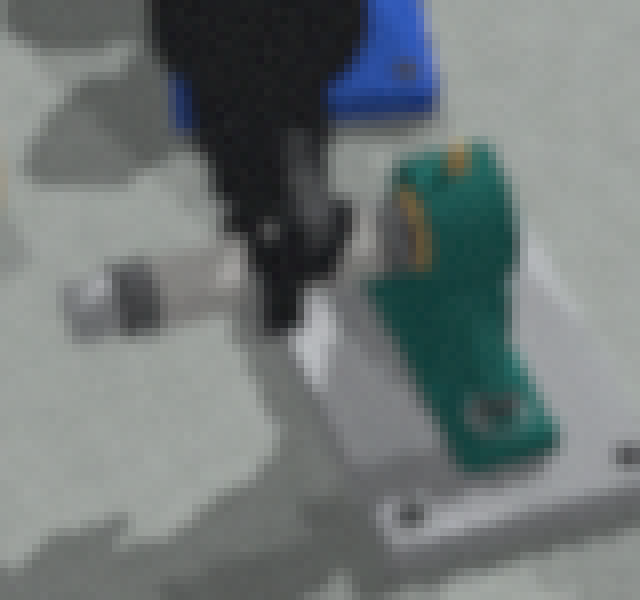

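The nut is up against the brass face at crop (395,235), and the axial force has risen to 5 N with the motion stopped. I'll add a slight extra push to confirm.

Call:
{"method": "step_arm", "body": {
  "motion": [
    [0,0.05,0,0,0],
    [0,0,0,0,0]
  ]
}}

```text
clock: 11.2
ee_pos: [0.5471, 0.0748, 0.0648]
tcp_rot: [-0.247, -3.131, 0.002]
contact_force: [2.5, -7.4, -2.5]
width: 0.272
```

Call:
{"method": "step_arm", "body": {
  "motion": [
    [-0.02,-0.2,0,0,0],
    [-0.05,-0.3,0,0,0],
    [-0.08,-0.5,0,0,0],
    [-0.08,-0.5,0,0,0],
    [-0.08,-0.5,0,0,0],
    [-0.08,-0.5,0,0,0],
    [-0.16,-1,0,0,0],
    [-0.16,-1,0,0,0],
    [-0.16,-1,0,0,0],
    [-0.16,-1,0,0,0],
    [0,0,0,0,0]
  ]
}}

```text
clock: 12.58
ee_pos: [0.5368, 0.01, 0.0647]
tcp_rot: [-0.248, -3.131, 0.0]
contact_force: [-0.7, 0.4, -5.3]
width: 0.265
```

```bash
python3 st.py
```

```text
12.575 [0.5368 0.01   0.0647] [-0.7  0.4 -5.3] [-0.03 -0.05  0.01] [-0.248 -3.131  0.   ]
axial -0.1359 lat 0.0007
```

The pin is fully out. Now I'll lift the gauge over the pedestal to the +y side and come down with the no-go face about 20 mm from that mouth.

Call:
{"method": "step_arm", "body": {
  "motion": [
    [0,0,3,0,0],
    [0,0,4,0,0],
    [0,0,3,0,0],
    [0.35,2.7,0,0,0],
    [0.8,5,0,0,0],
    [0.8,5,0,0,0],
    [0.8,5,0,0,0],
    [0.8,5,0,0,0],
    [0.4,2,0,0,0],
    [0,0,0,0,0],
    [0,0,0,0,0]
  ]
}}

```text
clock: 13.95
ee_pos: [0.5762, 0.257, 0.1644]
tcp_rot: [-0.247, -3.131, 0.002]
contact_force: [-0.6, -0.5, -4.8]
width: 0.268
```

```bash
python3 st.py; python3 -c "
from h import *
grab('wrist','w6')"
```

```text
13.95 [0.5762 0.257  0.1644] [-0.6 -0.5 -4.8] [-0.04  0.03 -0.01] [-2.470e-01 -3.131e+00  2.000e-03]
axial 0.1142 lat 0.0009
```

View pics/w6.png

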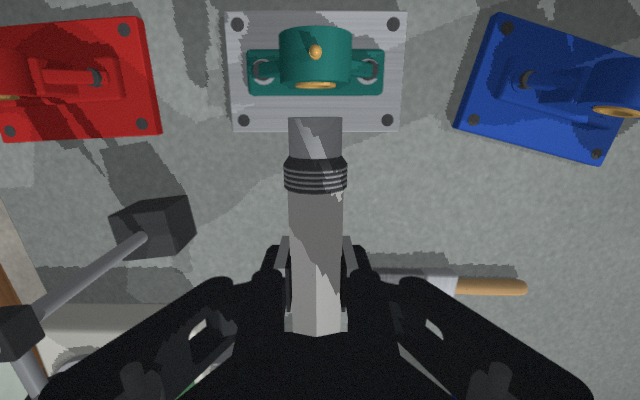

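The nipple at (316,51) and the no-go pin at column 316 are in line, and the bush's +y face is at (316,86). Before descending I'll check the height of the brush beneath the hand.

```bash
python3 -c "
from h import *
f=load('w6')
for u,v in((420,283),(450,284),(500,287),(390,275),(190,230)): print(at(f,u,v).round(3))
f=load('s0');P=cloud(f)
m=(abs(P[...,0]-.577)<.09)&(P[...,1]>.22)&(P[...,1]<.37)&(P[...,2]>.005);print(np.nanmax(P[m][:,2]),P[m].min(0),P[m].max(0))
"
```

```text
[0.536 0.249 0.217]
[0.437 0.399 0.02 ]
[0.376 0.415 0.019]
[0.506 0.377 0.018]
[0.723 0.285 0.016]
0.015281579852535199 [0.48967872 0.22045698 0.00500043] [0.66488533 0.36944851 0.01528158]
```

The space below is clear. I'll descend and approach slowly.

Call:
{"method": "step_arm", "body": {
  "motion": [
    [0,0,-3,0,0],
    [0,0,-4,0,0],
    [0,0,-2.2,0,0],
    [0,0,-0.7,0,0],
    [0,0,0,0,0],
    [-0.08,-0.5,0,0,0],
    [-0.08,-0.5,0,0,0],
    [-0.03,-0.2,0,0,0],
    [0,0,0,0,0]
  ]
}}

```text
clock: 15.12
ee_pos: [0.5749, 0.2457, 0.0662]
tcp_rot: [0.247, 3.132, 0.001]
contact_force: [-0.6, 0.3, -3.9]
width: 0.27
```

```bash
python3 st.py; python3 -c "
from h import *
grab('wrist','w7')
im=cv2.imread('pics/w7.png')[60:220,230:400];cv2.imwrite('pics/v7.png',cv2.resize(im,None,fx=3.5,fy=3.5,interpolation=3))"
```

```text
15.125 [0.5749 0.2457 0.0662] [-0.6  0.3 -3.9] [-0.01 -0.   -0.  ] [2.470e-01 3.132e+00 1.000e-03]
axial 0.1029 lat 0.0004
```

View pics/v7.png

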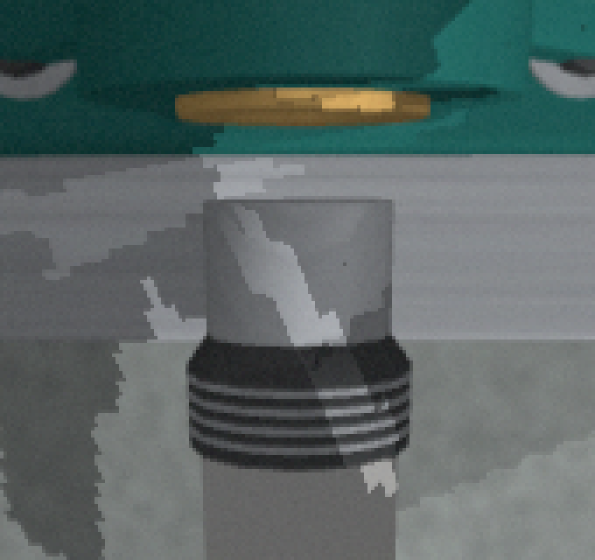

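The pin is centred at crop column 298 and the bush at 303, so the pin needs about 0.7 mm towards -x. I'll trim and approach to contact.

Call:
{"method": "step_arm", "body": {
  "motion": [
    [-0.06,0,-0.05,0,0],
    [-0.03,-0.2,0,0,0],
    [-0.03,-0.2,0,0,0],
    [-0.02,-0.1,0,0,0],
    [0,0,0,0,0]
  ]
}}

```text
clock: 15.8
ee_pos: [0.5734, 0.2408, 0.0653]
tcp_rot: [0.247, 3.132, -0.0]
contact_force: [-0.6, 0.2, -4.4]
width: 0.269
```

Call:
{"method": "step_arm", "body": {
  "motion": [
    [-0.02,-0.1,0,0,0],
    [-0.02,-0.1,0,0,0],
    [0,0,0,0,0]
  ]
}}

```text
clock: 16.18
ee_pos: [0.573, 0.2388, 0.0653]
tcp_rot: [-0.246, -3.132, 0.0]
contact_force: [-0.6, -0.0, -4.1]
width: 0.27
```

Call:
{"method": "step_arm", "body": {
  "motion": [
    [-0.02,-0.1,0,0,0],
    [-0.01,-0.1,0,0,0],
    [0,0,0,0,0]
  ]
}}

```text
clock: 16.55
ee_pos: [0.5727, 0.2368, 0.0653]
tcp_rot: [-0.247, -3.132, 0.0]
contact_force: [-0.0, 0.0, -3.6]
width: 0.27
```

Call:
{"method": "step_arm", "body": {
  "motion": [
    [-0.01,-0.1,0,0,0],
    [0,0,0,0,0]
  ]
}}

```text
clock: 16.8
ee_pos: [0.5728, 0.2367, 0.0655]
tcp_rot: [0.246, 3.131, 0.002]
contact_force: [-0.1, 4.2, -4.3]
width: 0.273
```

Call:
{"method": "step_arm", "body": {
  "motion": [
    [-0.02,-0.1,0,0,0],
    [0,0,0,0,0]
  ]
}}

```text
clock: 17.05
ee_pos: [0.5729, 0.2366, 0.0656]
tcp_rot: [0.246, 3.13, 0.005]
contact_force: [-1.3, 6.5, -3.6]
width: 0.268
```

The gauge stopped at an axial position of 93.5 mm, against 93.7 mm predicted, with 6.5 N and no entry, so the no-go end is refused. I'll hold it briefly, back off and lift, then carry it back to the rack.

Call:
{"method": "step_arm", "body": {
  "motion": [
    [0,-0.04,0,0,0],
    [0,0,0,0,0],
    [0,0,0,0,0],
    [0,0,0,0,0]
  ]
}}

```text
clock: 17.55
ee_pos: [0.5729, 0.2366, 0.0656]
tcp_rot: [0.246, 3.13, 0.005]
contact_force: [-1.7, 7.6, -4.4]
width: 0.271
```

Call:
{"method": "step_arm", "body": {
  "motion": [
    [0.02,0.3,0,0,0],
    [0.08,0.5,0,0,0],
    [0.16,1,0,0,0],
    [0.16,1,0,0,0],
    [0,0,3,0,0],
    [0,0,4,0,0],
    [0,0,4,0,0],
    [0,0,0,0,0]
  ]
}}

```text
clock: 18.55
ee_pos: [0.5787, 0.2643, 0.1797]
tcp_rot: [0.244, 3.125, 0.009]
contact_force: [0.4, 0.3, -4.7]
width: 0.266
```

```bash
python3 st.py
```

```text
18.55 [0.5787 0.2643 0.1797] [ 0.4  0.3 -4.7] [0.01 0.04 0.03] [0.244 3.125 0.009]
axial 0.1218 lat -0.0005
```

Call:
{"method": "step_arm", "body": {
  "motion": [
    [-0.2,-3,0,0,0],
    [-0.2,-5.5,0,-0.01,0],
    [-0.2,-5.5,0,-0.01,0],
    [-0.2,-5.5,0,-0.01,0],
    [-0.2,-5.5,0,-0.01,0],
    [-0.2,-5.5,0,-0.01,0],
    [-0.2,-5.5,0,-0.01,0],
    [-0.2,-5.5,0,-0.014,0],
    [-0.2,-5.5,0,0,0],
    [0,-3.5,0,0,0],
    [0,-1.2,0,0,0],
    [0,0,0,0,0]
  ]
}}

```text
clock: 20.05
ee_pos: [0.5574, -0.2549, 0.1737]
tcp_rot: [-0.365, -3.117, -0.001]
contact_force: [-0.8, -0.1, -4.8]
width: 0.269
```

Call:
{"method": "step_arm", "body": {
  "motion": [
    [0,0,0,0,0]
  ]
}}

```text
clock: 20.18
ee_pos: [0.5582, -0.2535, 0.1747]
tcp_rot: [-0.361, -3.12, -0.001]
contact_force: [1.4, 0.2, -4.7]
width: 0.27
```

```bash
python3 st.py; python3 -c "
from h import *
grab('wrist','w8')
o=ctrl.observe();R=Ro.from_rotvec(o['tcp_rot']).as_matrix();print('tool y yaw',np.arctan2(R[1,1],R[0,1]),'diff cm',(np.array([.5605,-.2528,.0307])-o['ee_pos'])*100)
im=cv2.imread('pics/w8.png');cv2.imwrite('pics/v8.png',im)"
```

```text
20.175 [ 0.5582 -0.2535  0.1747] [ 1.4  0.2 -4.7] [ 0.02  0.02 -0.  ] [-3.61e-01 -3.12e+00 -1.00e-03]
axial -0.3927 lat -0.0621
tool y yaw 1.3411768116201697 diff cm [  0.2033238    0.0501058  -14.43267343]
```

View pics/v8.png

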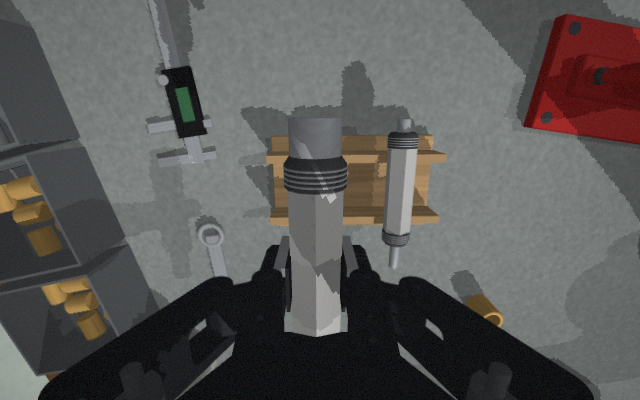

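The gauge hangs over the free notches, and the small gauge is undisturbed at (402,190). I'll descend most of the way, then correct to the pose recorded at the grasp.

Call:
{"method": "step_arm", "body": {
  "motion": [
    [0.2,0.05,-3,0,0],
    [0,0,-4,0,0],
    [0,0,-3,0,0],
    [0,0,-1.8,0,0],
    [0,0,0,0,0],
    [0,0,0,0,0]
  ]
}}

```text
clock: 20.98
ee_pos: [0.5617, -0.2536, 0.0585]
tcp_rot: [0.359, 3.119, -0.001]
contact_force: [-0.0, 0.8, -4.5]
width: 0.274
```

```bash
python3 -c "
from h import *
o=ctrl.observe();R=Ro.from_rotvec(o['tcp_rot']).as_matrix();print('tool y yaw',np.arctan2(R[1,1],R[0,1]),R[2].round(3),'diff cm',(np.array([.5605,-.2528,.0307])-o['ee_pos'])*100,o['contact_force'])"
```

```text
tool y yaw 1.3413252372527515 [-0.002 -0.    -1.   ] diff cm [-0.12113532  0.07903517 -2.780784  ] [-2.95023153e-03  8.37365086e-01 -4.45488264e+00]
```

Call:
{"method": "step_arm", "body": {
  "motion": [
    [-0.07,0.05,-1,0,0],
    [0,0,-0.8,0,0],
    [0,0,-0.4,0,0],
    [0,0,-0.2,0,0],
    [0,0,0,0,0],
    [0,0,0,0,0]
  ]
}}

```text
clock: 21.72
ee_pos: [0.5601, -0.2536, 0.0335]
tcp_rot: [0.362, 3.12, -0.0]
contact_force: [-0.0, -0.1, -4.6]
width: 0.268
```

Call:
{"method": "step_arm", "body": {
  "motion": [
    [0.02,0.05,-0.1,0,0],
    [0,0,-0.1,0,0],
    [0,0,0,0,0],
    [0,0,0,0,0]
  ]
}}

```text
clock: 22.22
ee_pos: [0.5601, -0.253, 0.0313]
tcp_rot: [0.362, 3.121, -0.0]
contact_force: [0.6, -0.6, -4.9]
width: 0.272
```

Call:
{"method": "step_arm", "body": {
  "motion": [
    [0,0,-0.06,0,0],
    [0,0,0,0,0]
  ]
}}

```text
clock: 22.48
ee_pos: [0.5602, -0.253, 0.0308]
tcp_rot: [0.362, 3.12, -0.0]
contact_force: [-0.0, 0.4, -4.1]
width: 0.274
```

Call:
{"method": "step_arm", "body": {
  "motion": [
    [0,0,-0.06,0,0],
    [0,0,0,0,0]
  ]
}}

```text
clock: 22.72
ee_pos: [0.5603, -0.253, 0.0307]
tcp_rot: [0.361, 3.12, -0.0]
contact_force: [-1.1, 0.6, 0.8]
width: 0.272
```

Call:
{"method": "step_arm", "body": {
  "motion": [
    [0,0,-0.06,0,0],
    [0,0,0,0,0]
  ]
}}

```text
clock: 22.98
ee_pos: [0.5603, -0.2531, 0.0307]
tcp_rot: [0.361, 3.12, -0.001]
contact_force: [-2.4, 2.0, 4.5]
width: 0.274
```

The gauge is seated: the rack carries it, at the same TCP height as at the grasp. I'll open gently and lift straight up.

Call:
{"method": "step_arm", "body": {
  "motion": [
    [0,0,0.04,0,0.3],
    [0,0,0,0,0.4],
    [0,0,0,0,0.55],
    [0,0,0,0,0.7],
    [0,0,0,0,0.7],
    [0,0,1,0,0.7],
    [0,0,3,0,0.7],
    [0,0,4,0,0.7],
    [0,0,4,0,0.7],
    [0,0,2,0,0.7],
    [0,0,0,0,0.7],
    [0,0,0,0,0.7]
  ]
}}

```text
clock: 24.48
ee_pos: [0.5594, -0.2527, 0.169]
tcp_rot: [-0.362, -3.119, -0.001]
contact_force: [-0.4, -0.2, -0.5]
width: 0.7
```

```bash
python3 -c "
from h import *
grab('wrist','w9');grab('scene','s9');print(ctrl.observe()['contact_force'])
f=load('w9');P=cloud(f)
a=load('s0')['color'].astype(int);b=load('s9')['color'].astype(int)
d=(abs(a-b).sum(2)>90).astype(np.uint8);d=cv2.morphologyEx(d,cv2.MORPH_OPEN,np.ones((3,3)));n,l,s,c=cv2.connectedComponentsWithStats(d);print(s[s[:,4]>15][1:])
"
```

```text
[-0.18478687 -0.16335575  0.20316725]
[[  32    0   79   66 1987]
 [ 109    0    9    6   40]
 [ 206    0   22    7   82]
 [ 201    3    6    4   20]
 [ 209    6   53  129 3220]
 [  72   50   14   14   91]
 [  43   67    7    3   21]
 [   0   70   65   50 1677]
 [ 251   83    4    7   28]
 [ 170  104   37   19  518]
 [ 265  107    5   22   81]
 [   0  109   51   86 2010]
 [ 138  114   28    9  139]
 [ 136  128   80  117 3569]
 [ 261  130    7    4   23]
 [ 220  132    8    5   26]
 [ 202  134    9    4   28]
 [ 217  134   25   27  224]
 [ 213  138    7    7   42]
 [ 222  162    9    5   34]
 [ 218  171   12   12   72]
 [   0  233  148  167 4121]
 [  36  235   81   57  866]
 [ 271  288    7    8   37]
 [   0  298   32   33  730]
 [ 235  300   19    8   76]
 [  94  322   36   35  382]
 [ 101  349   26   29  254]
 [   0  390    6    5   23]]
```

The picture limit is reached, so I'll check the seat numerically against the view from before the grasp.

```bash
python3 -c "
from h import *
for s in('w1','w9'):
    f=load(s);P=cloud(f);C=np.array([.5600,-.2525])
    for nm,c in(('large',C),('small',np.array([.478,-.2335]))):
        d=np.array([np.cos(1.345),np.sin(1.345)]);n=np.array([-d[1],d[0]]);r=P[...,:2]-c;a=r@d;l=r@n
        m=(abs(l)<.02)&(abs(a)<.1)&(P[...,2]>.053)&(P[...,2]<.085);q=P[m];al=a[m];ll=l[m]
        k=abs(al)<.035;zs=[np.median(q[(abs(al-x)<.008),2]).round(4) for x in(-.03,-.015,0,.015)]
        dirn=np.polyfit(al[k],ll[k],1)
        nut=(P[...,2]>.0615)&(abs(l)<.02)&(abs(a)<.1)
        print(s,nm,m.sum(),'lat',np.median(ll).round(4),'slope',dirn[0].round(3),'axial',np.percentile(al,[1,99]).round(4),'z',zs,'nut lat/axial',np.percentile(a[nut],[3,97]).round(4))
g=load('s9')
for n,q in dict(bush1=(247,209),bush2=(265,201),bottle=(303,290),dial=(399,248),spanner=(255,301)).items(): print(n,at(load('s0'),*q).round(3),at(g,*q).round(3))
"
```

```text
w1 large 4156 lat -0.0001 slope 0.004 axial [-0.0718  0.0887] z [np.float64(0.0605), np.float64(0.0605), np.float64(0.0607), np.float64(0.0606)] nut lat/axial [-0.0394  0.0217]
w1 small 3424 lat -0.0026 slope 0.005 axial [-0.069   0.0494] z [np.float64(0.0605), np.float64(0.0605), np.float64(0.0606), np.float64(0.0605)] nut lat/axial [-0.0504  0.039 ]
w9 large 3965 lat -0.0001 slope -0.005 axial [-0.0725  0.0882] z [np.float64(0.0605), np.float64(0.0607), np.float64(0.0604), np.float64(0.0607)] nut lat/axial [-0.0372  0.0166]
w9 small 3256 lat -0.0026 slope 0.003 axial [-0.0685  0.0509] z [np.float64(0.0604), np.float64(0.0605), np.float64(0.0604), np.float64(0.0606)] nut lat/axial [-0.0548  0.0472]
bush1 [ 0.397 -0.042  0.029] [ 0.399 -0.043  0.031]
bush2 [0.391 0.021 0.03 ] [0.392 0.021 0.031]
bottle [ 0.79  -0.051  0.092] [ 0.791 -0.052  0.093]
dial [0.77  0.256 0.057] [0.77  0.256 0.056]
spanner [ 0.707 -0.149  0.008] [ 0.708 -0.149  0.009]
```

The gauge lies level and in its starting place, and everything else I checked is unmoved. Handing in.

```bash
python3 -c "
from bench import ctrl
print(ctrl.close_job())"
```

```text
the job is handed in; nothing more can be done
None
```

The larger plug gauge passed both checks: its go end fits the bush and its no-go end is refused. It is back in its notches in the rack, and the job was handed in at about 24.6 s of the 62 s allowed.

- **Go end:** I slid it through the teal pedestal's bore from the -y side until the nut met the bush. The motion stopped there at about 7 N, and I then drew the pin fully out.
- **No-go end:** I carried the gauge over the pedestal and offered the no-go end squarely to the +y mouth. It stopped at the face with about 7.6 N and did not go in.
- **Return to the rack:** I lowered it until the rack took the weight, released it and lifted clear. Depth readings show the handle level, within 1 mm of its starting place.
- **Other objects:** The small gauge reads within about 2 mm of where it was. Both spare bushes, the bottle, dial stand and spanner are also within about 2 mm, which is no more than the measurement error. I did not re-measure the brush and caliper, but nothing went near them.

**Last checks:** I had used all 12 pictures, so the final check was by depth numbers only, not by eye. Stop positions at both ends were 3.5–3.7 mm off my first estimate, by the same amount and in the same direction. That points to a constant offset in my estimate of the bore or the grip, and to no slip of the gauge.

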